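# Descaling soak: tip in the nozzles, open the safety-cap bottle

### The arm

A 6-joint arm with a two-finger parallel gripper is mounted at the origin on a cart in front of the work surface, level with it; the furniture and walls round the work are solid. World frame = base frame: x ahead of the robot, y to its left, z up, the work surface at z = 0. Lengths are in m, angles in degrees, forces in N, time in s.
With the tool pointing down it reaches from about 0.3 to 0.75 m from the base axis. Payload 8.5 kg.
Tool frame: the origin (TCP) lies at the very end of the fingers, on their centre line; the grasp point (between the pads) lies env.pinch_z behind it (env.pinch_z is the distance from the TCP to the grasp point, in m); z points along the fingers, y is the line along which they close (so a half turn about z gives the same grasp; the last joint's range is limited). The gripper opens to 85 mm and grips with 20 to 120 N. Pads are 22 mm wide; open, the fingers measure 114 mm over their backs; the gripper's body (76 mm by 85 mm) begins 54 mm behind the grasp point. The pads swing forward as they close: fully open they stand 13 mm farther back than shut.
Start: joints at [64.097, 21.807, 74.336, -0, 83.858, -12.336], TCP at [0.129, 0.535, 0.231] pointing down, gripper open.
Joint ranges: [-178.18, 178.18], [-50.72, 133.34], [12.68, 142.11], [-81.47, 261.47], [9.98, 163.14], [-165.26, 165.26]. Speed limits (degrees/s): [136.94, 136.94, 180, 180, 180, 180].

### API

Orientations are given as a 3x3 rotation matrix whose columns are the frame's x, y, z axes.
In Python, from rig import telemetry, get_image, env gives the robot as it stands. The module is installed in compiled form; this text tells all that it offers.
- The arm moves only by the tool apply_moves, never from a script. Its argument "series" is a list of rows, each a list of 7 numbers: the shift along the tool's x, y, z in mm, then the turn, a rotation vector about the tool's x, y, z in degrees, then the opening, from 0 (shut) to 1 (fully open). A call has 1 to 12 rows; each row shifts and turns the commanded pose from where the row before left it, along the tool's axes as they then stand; what a row does not reach is not made up. A row lasts 1/8 s, in which the tool goes at most 62.5 mm and 10.7 degrees, less where a joint would pass 70% of its speed; a pose out of reach is approached as far as the arm can. A call with a gripper value outside its range is refused whole. The fingers move at their own pace and stop on an object; "grip_force" is the grip in N (left out, the last holds). Time passes only in rows, so rows that do not move let the fingers close. It gives the time, the measured TCP pose, the force, the opening and the grip force at its end, in the units of the state.
- telemetry.observe(): the state, without advancing time (a new reading comes with each control period).
- get_image(name): name is "scene" or "top" or "wrist"; returns a dict with "frame" (420x560x3 uint8, red, green, blue), "z_map" (420x560 float32, m along the optical axis (not along the pixel's ray), 0 where there is no reading), "vertical_fov" (degrees; the focal length in pixels is half the picture's height over the tangent of half this angle, whatever the lens; pixels are square), "cx", "cy" (the principal point, pixels), "eye" and "attitude" of the camera in the world; the wrist camera has in their place "mount" (4x4, takes a point from camera to tool coordinates, whose origin is the TCP and whose axes are the flange's). Camera axes: x right, y up, looking along -z (the intrinsics and any distortion apply to the point x, -y, -z); pixel columns grow to the right and rows downward; lengths in m; the calibration is good to about 2 mm. The wrist camera is an equidistant fisheye: a pixel r from the principal point sees the ray r / f radians off the axis. A picture is of the moment at which its call begins: read the wrist's pose just before it.
- env.close_job(): hands the job in; it is judged then, once.
The state is a dict: "time_s": time; "q": joint angles; "qvel": joint speeds; "joint_efforts": joint torques, N m; "position": TCP position; "tool_rot": TCP orientation; "ft_force": force on the tool from outside, world axes, zero at the start; "wrist_torque": the same for the moment, N m; "grip_width": finger opening in m; "gripper_force": force on a finger pad.
Only numpy, scipy, OpenCV 4.12 (cv2) and the standard library are available. Lean on these libraries where they do the work, as an engineer would, in place of code of your own. Each camera call takes 0.05 s, during which the arm holds its last target. There are 200 camera calls.

### The job

Get the descaling soak ready: pick up the small aluminium tray by its wooden handle, tip it so that all three steel nozzles slide off into the steel pan without your fingers touching them, and set the empty tray flat on the worktop again. Then open the white descaler bottle: press its safety cap down, twist it anticlockwise while pressed, and lift it off. Finish while still holding the cap, level, a few centimetres clear of the bottle and straight above its neck; do not put it down, and leave the other things on the worktop as they are.

Things in the scene. Friction and masses are not known exactly. Their poses are not given: they have to be found in the camera images.
- tipping_tray: small aluminium tipping tray, 180 long (its x) x 100 wide (its y), floor 3 mm thick and smooth, walls 18 mm high on three sides; the side facing its own -x is open (the pouring lip, 95 mm from the origin). Origin: underside at the middle, under the handle; z up. 0.25 kg. A wooden handle bar spans the width over the middle.
- tray_handle (a point): middle of the tray's wooden handle bar: the bar runs along the tray's y (94 mm between two uprights), is 12 mm thick along the tray's x and 24 mm tall, from 49 to 73 mm above the tray's underside. This point is 61 mm above the underside. The tray hangs nearly balanced from it. Axes as the tray's.
- nozzle_1_center (a point): stainless pour nozzle, a short stepped cone 25 mm across its foot and 24 mm tall, smooth steel (friction about 0.25), 35 g, slides when the tray is tipped beyond about 20 degrees; the point is the middle of its height. It stands loose on the tray floor.
- nozzle_2_center (a point): stainless pour nozzle, a short stepped cone 25 mm across its foot and 24 mm tall, smooth steel (friction about 0.25), 35 g, slides when the tray is tipped beyond about 20 degrees; the point is the middle of its height. It stands loose on the tray floor.
- nozzle_3_center (a point): stainless pour nozzle, a short stepped cone 25 mm across its foot and 24 mm tall, smooth steel (friction about 0.25), 35 g, slides when the tray is tipped beyond about 20 degrees; the point is the middle of its height. It stands loose on the tray floor.
- pan: empty rectangular steel food pan (the soaking pan), open on top, 170 (its x) x 156 (its y) x 65 mm high, flange 2 mm wider, walls 3 mm, floor 3 mm; inside 164 x 150. Origin: underside at the middle. Loose, 0.7 kg.
- bottle: white descaler bottle, 81 mm across, shoulders at 118 to 150 mm, held fast in a steel stand (foot plate 112x112 mm, wire hoops 92 mm across up to 68 mm high) that is screwed down: it cannot turn or move. Origin: underside of the stand at the middle; z up along the bottle's axis. The neck (30 mm across, with two small studs out to 40 mm) ends 195 mm above the origin.
- cap: grey round fluted push-and-turn safety cap on the bottle, 53 mm across, 37 mm high, 40 g; grip it round its side. Origin: middle of its underside, 170 mm above the bottle's origin when on. Its x is parallel to the bottle's x when locked. A spring holds it up: pressing takes about 5 N at first, 9 N at 5 mm; hard stop at 6 mm.
- cap_top (a point): middle of the cap's top face, 36 mm above its underside. Pressed less than 4 mm the cap is locked (turns only a few degrees). Held pressed 4.5 mm or more it turns anticlockwise seen from above (positive about z); it is free to lift at 50 to 75 degrees (aim at 63); a hard stop ends the turn near 78 degrees.
- soup_spoon_3: white soup spoon, 130x42x19 mm, a bystander to be left alone; origin under its middle
- marker_blue: marker pen, 135x17x15 mm, a bystander to be left alone; origin under its middle
- sauce_dish_2: small white sauce dish, 67 mm across, 21 mm high, a bystander to be left alone; origin under its middle
- spice_jar: spice jar, 47 mm across, 98 mm high, a bystander to be left alone; origin under its middle
- pepper_shaker: steel pepper shaker, 58 mm across, 95 mm high, a bystander to be left alone; origin under its middle
- nozzle_1: the same nozzle, origin at the middle of its foot
- nozzle_2: the same nozzle, origin at the middle of its foot
- nozzle_3: the same nozzle, origin at the middle of its foot
There are look-alikes about, which are no part of the job. Of the things that look like the cap, the larger one is meant. There is more than one size of the tipping_tray; the one meant has the size given above.

How it is judged:
By the outcome, as a careful person would: the job done as asked, in the order asked, and still so for the second after the job is handed in, while the arm keeps its last pose, push and grip.
It also fails if it takes over 72 s, if anything falls off the work surface, if the arm or the gripper's body presses on something with over 40 N, if the wrist force passes 120 N, or if a joint passes its speed limit or range.

## Working session

There is one attempt and no reset: what is moved stays moved. The work goes in short steps, Python scripts to look and compute and a tool call to move; the robot and the scene stay as the last step left them, time stands still between calls to the robot, and variables do not carry over. Pictures are saved under pics/ and viewed, at most 10 in all, crops included, and the job is handed in when it is done.

Besides the shell and the picture viewer there is one more tool, called after "Call:" as name([rows], argument=value, ...), one row to a line, values as JSON. apply_moves: Moves the arm, as the interface text tells. Its arguments: {"type":"object","properties":{"series":{"type":"array"},"grip_force":{"type":"number"}},"required":["series"]}

```bash
mkdir -p pics; cat > h.py <<'E'
import numpy as np, cv2
from rig import telemetry, get_image, env
def grab(n,f=None):
    s=telemetry.observe(); im=get_image(n); 
    if f: cv2.imwrite('pics/'+f,im['frame'][:,:,::-1])
    np.savez('/tmp/'+n+'.npz',**{k:np.array(v) for k,v in im.items()},pos=s['position'],rot=s['tool_rot'])
    return im,s
def load(n): return dict(np.load('/tmp/'+n+'.npz'))
def foc(im): return im['frame'].shape[0]/2/np.tan(np.radians(float(im['vertical_fov'])/2))
def cloud(im):  # world xyz for scene/top
    f=foc(im);z=im['z_map'];v,u=np.indices(z.shape)
    p=np.stack([(u-im['cx'])/f*z,-(v-im['cy'])/f*z,-z],-1)
    return p@np.array(im['attitude']).T+np.array(im['eye'])
E
python3 - <<'E'
from h import *
for n in('scene','top'):
    im,s=grab(n,n+'0.png'); print(n,{k:(v if k not in('frame','z_map') else v.shape) for k,v in im.items()})
print(env.pinch_z,s)
E
```

```text
scene {'frame': (420, 560, 3), 'z_map': (420, 560), 'vertical_fov': 53.99058906929665, 'cx': 270.61087235405006, 'cy': 215.15299322855114, 'eye': array([-0.50030277, -0.78006543,  0.98387486]), 'attitude': array([[ 0.5538752 ,  0.48623727, -0.67586654],
       [-0.83239243,  0.30526996, -0.46252902],
       [-0.0185771 ,  0.81876955,  0.57382168]])}
top {'frame': (420, 560, 3), 'z_map': (420, 560), 'vertical_fov': 57.93757817201593, 'cx': 276.8447618129288, 'cy': 205.49834356859765, 'eye': array([ 0.43553671, -0.08774969,  1.32018972]), 'attitude': array([[-1.06869697e-03,  9.98893043e-01, -4.70270727e-02],
       [-9.99982355e-01, -7.92686252e-04,  5.88744553e-03],
       [ 5.84365067e-03,  4.70325348e-02,  9.98876265e-01]])}
0.0187 {'time_s': 0.05, 'q': array([ 6.40965082e+01,  2.18423315e+01,  7.43831595e+01,  6.57580095e-04,
        8.38566111e+01, -1.23353380e+01]), 'qvel': array([ 0.06952118, -0.03144208, -0.14242374,  0.05543565,  0.00126136,
        0.02530262]), 'joint_efforts': array([ 4.88424019e-03, -4.49689686e+01, -2.31968558e+01, -1.47505139e-04,
        3.31468844e-03,  2.19696585e-05]), 'position': array([0.12890443, 0.53440072, 0.23070858]), 'tool_rot': array([[-9.72091156e-01,  2.34602598e-01, -6.36258690e-04],
       [ 2.34603246e-01,  9.72090360e-01, -1.28399909e-03],
       [ 3.17271418e-04, -1.39743251e-03, -9.99998973e-01]]), 'ft_force': array([-0.33778726,  0.41644295, -0.1200408 ]), 'wrist_torque': array([-0.00499775, -0.02903492,  0.01794987]), 'gripper_force': 0.0, 'grip_width': 0.08541170943907626}
```

View pics/top0.png

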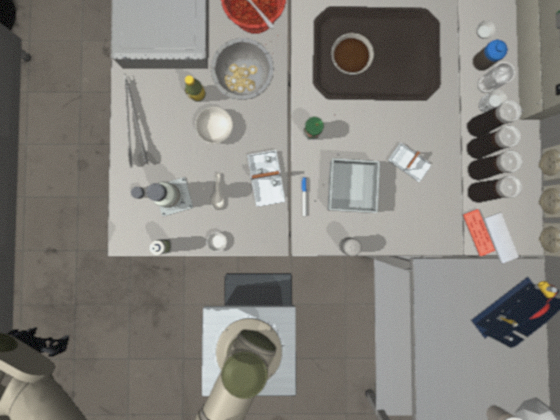

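View pics/scene0.png

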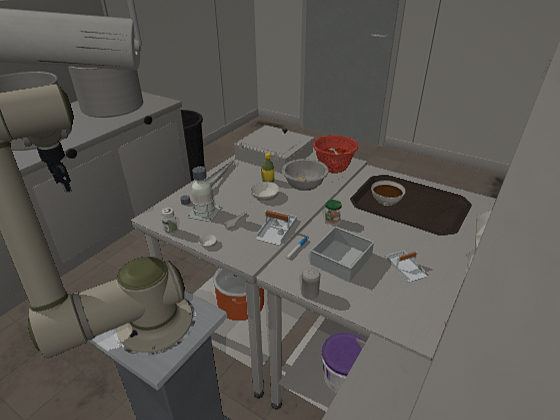

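Top view: the tray candidates are the large one at (266,177) and a small one at (410,160). The cap candidates are the one on the bottle at (157,193) and a small loose one at (138,191). The pan is at (354,185). I choose the large tray and the cap on the bottle. Next is a close crop plus measurements.

```bash
python3 - <<'E'
from h import *
t=load('top');s=load('scene')
a=cv2.resize(t['frame'][140:260,120:390],None,fx=2.9,fy=2.9,interpolation=cv2.INTER_CUBIC)
b=cv2.resize(s['frame'][160:280,150:300],None,fx=1.8,fy=1.8,interpolation=cv2.INTER_CUBIC)
c=np.zeros((a.shape[0]+b.shape[0],max(a.shape[1],b.shape[1]),3),np.uint8);c[:a.shape[0],:a.shape[1]]=a;c[a.shape[0]:,:b.shape[1]]=b
p=cv2.resize(s['frame'][215:285,300:440],None,fx=3,fy=3,interpolation=cv2.INTER_CUBIC);c[a.shape[0]:a.shape[0]+210,300:720]=p
cv2.imwrite('pics/crop1.png',c[:600,:,::-1])
C=cloud(t);f=t['frame'].astype(int)
def show(n,u,v): print(n,C[v,u].round(3))
for n,u,v in[('table',230,160),('handle',266,175),('cap',157,193),('loosecap',138,191),('panfloor',354,185),('panrimL',331,185),('t2handle',410,159),('shaker',352,245),('table r',310,230)]: show(n,u,v)
# cap, handle, pan
x,y,z=C[...,0],C[...,1],C[...,2]
def reg(m,n):
    k,l,st,c=cv2.connectedComponentsWithStats(m.astype(np.uint8))
    for i in range(1,k):
        if st[i,4]>15:
            pts=C[l==i]; r=cv2.minAreaRect(pts[:,:2].astype(np.float32)*1000); print(n,st[i],pts.mean(0).round(3),[np.round(q,1) for q in r],np.percentile(pts[:,2],[5,50,95]).round(3))
box=np.zeros(z.shape,bool);box[140:256,115:385]=1
reg(box&(z>.195),'hi')
reg(box&(z>.05)&(z<.1)&(f[...,0]-f[...,2]>40),'wood')
reg(box&(z>.008)&(z<.195),'all')
E
```

```text
table [0.657 0.068 0.   ]
handle [ 0.595 -0.059  0.072]
cap [0.525 0.258 0.207]
loosecap [0.546 0.378 0.028]
panfloor [ 0.569 -0.366 -0.001]
panrimL [ 0.563 -0.276  0.062]
t2handle [ 0.662 -0.565 -0.004]
shaker [ 0.366 -0.337  0.095]
table r [ 0.412 -0.21   0.003]
hi [145 183  20  18 275] [0.528 0.26  0.217] [array([498.2,  99.2]), array([390.7,  52.7]), np.float64(79.2)] [0.2   0.206 0.21 ]
wood [252 171  27   7  80] [ 0.598 -0.056  0.072] [array([597.8, -56. ]), array([ 9.6, 87.6]), np.float64(9.7)] [0.069 0.073 0.076]
all [128 140   4  27  68] [0.678 0.414 0.019] [array([678.7, 413.6]), array([93.5,  6.5]), np.float64(5.2)] [0.009 0.017 0.035]
all [140 140   8  24  69] [0.68  0.361 0.027] [array([682.6, 361.9]), array([84.4,  6.7]), np.float64(15.3)] [0.015 0.027 0.036]
all [203 140  21   4  54] [0.719 0.124 0.027] [array([717.5, 122.3]), array([68.3, 15.5]), np.float64(89.9)] [0.013 0.03  0.037]
all [247 150  30  18  58] [ 0.673 -0.04   0.016] [array([661.5, -43.9]), array([43.2, 99.8]), np.float64(11.2)] [0.012 0.016 0.02 ]
all [264 156   7   7  36] [ 0.658 -0.061  0.017] [array
[... 949 characters left out ...]
40.1, 39. ]), np.float64(64.0)] [0.011 0.026 0.032]
all [219 194   4  15  21] [0.512 0.097 0.012] [array([512.5,  97.7]), array([ 9.4, 48.5]), np.float64(86.4)] [0.008 0.012 0.016]
all [211 199   6  10  17] [0.502 0.127 0.012] [array([503.3, 126.3]), array([33.6, 10.3]), np.float64(26.9)] [0.008 0.012 0.015]
all [207 232  19  20 151] [0.373 0.114 0.015] [array([374. , 112.6]), array([62.3, 64.9]), np.float64(88.8)] [0.009 0.016 0.023]
all [339 237  22  19 323] [ 0.361 -0.332  0.08 ] [array([ 360.5, -336.6]), array([55.7, 56.7]), np.float64(0.9)] [0.025 0.089 0.095]
all [150 239  22  16 283] [0.361 0.284 0.078] [array([360.2, 290.3]), array([43.6, 46. ]), np.float64(87.3)] [0.02  0.095 0.101]
```

View pics/crop1.png

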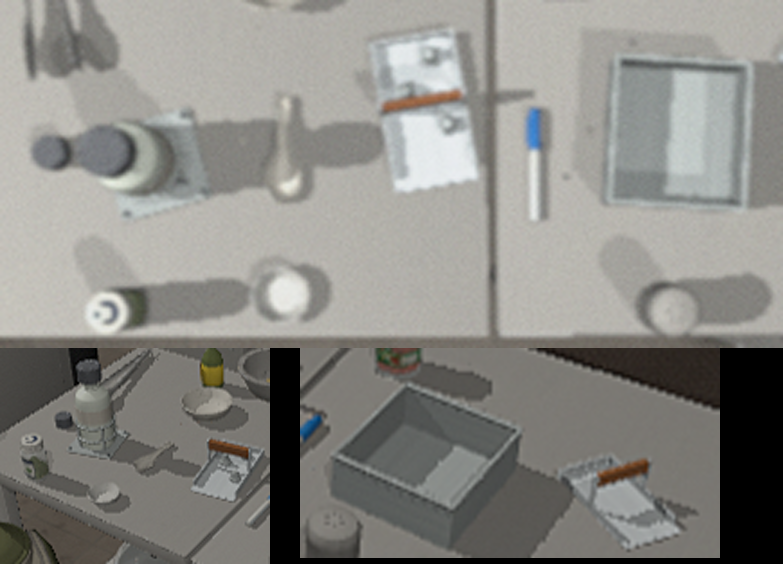

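The crop confirms my choices. The large tray (crop (425,110)) has three nozzles, its open lip faces the robot, and its yaw is about +10°. The cap on the bottle (crop (108,150)) is larger than the loose one (crop (52,152)). The pan is at (0.563,-0.353). I'll go above the tray.

Call:
apply_moves([
  [0, 0, 0, 0, 0, 9.5, 1],
  [0, 0, 0, 0, 0, 9.5, 1],
  [0, 0, 0, 0, 0, 9.5, 1],
  [0, 0, 0, 0, 0, 9.5, 1],
  [0, 0, 0, 0, 0, 9.5, 1],
  [0, 0, 0, 0, 0, 9.5, 1],
  [0, 0, 0, 0, 0, 9.5, 1],
])

```text
time_s: 0.98
position: [0.1289, 0.5345, 0.2309]
tool_rot: [[-0.167, 0.986, -0.0], [0.986, 0.167, -0.001], [-0.001, -0.001, -1.0]]
ft_force: [-0.3, 0.0, 0.4]
grip_width: 0.0853
gripper_force: 0.0
```

Call:
apply_moves([
  [-30, 16, 0, 0, 0, 0, 1],
  [-48, 26, 0, 0, 0, 0, 1],
  [-48, 26, 0, 0, 0, 0, 1],
  [-48, 26, 0, 0, 0, 0, 1],
  [-48, 26, 0, 0, 0, 0, 1],
  [-48, 26, 0, 0, 0, 0, 1],
  [-48, 26, 0, 0, 0, 0, 1],
  [-48, 26, 0, 0, 0, 0, 1],
  [-48, 26, 0, 0, 0, 0, 1],
  [-48, 26, 0, 0, 0, 0, 1],
  [-48, 26, 0, 0, 0, 0, 1],
  [-48, 26, 0, 0, 0, 0, 1],
])

```text
time_s: 2.48
position: [0.5235, 0.0355, 0.2311]
tool_rot: [[-0.172, 0.985, -0.001], [0.985, 0.172, 0.0], [0.0, -0.001, -1.0]]
ft_force: [0.2, 0.8, 0.2]
grip_width: 0.0854
gripper_force: 0.0
```

Call:
apply_moves([
  [-48, 26, 0, 0, 0, 0, 1],
  [-40, 22, 0, 0, 0, 0, 1],
  [-15, 10, 0, 0, 0, 0, 1],
  [0, 0, 0, 0, 0, 0, 1],
  [0, 0, 0, 0, 0, 0, 1],
])

```text
time_s: 3.1
position: [0.5971, -0.0536, 0.2312]
tool_rot: [[-0.173, 0.985, -0.001], [0.985, 0.173, 0.0], [0.0, -0.001, -1.0]]
ft_force: [-0.2, -0.9, 0.5]
grip_width: 0.0854
gripper_force: 0.0
```

```bash
cat >> h.py <<'E'
def wcloud(im,pos,R):
    f=foc(im);z=im['z_map'];v,u=np.indices(z.shape);dx=u-im['cx'];dy=v-im['cy'];r=np.hypot(dx,dy)+1e-9;th=r/f
    s=np.tan(th)*z/r
    p=np.stack([dx*s,-dy*s,-z,np.ones_like(z)],-1)@np.array(im['mount']).T
    return p[...,:3]@np.array(R).T+np.array(pos)
E
python3 - <<'E'
from h import *
im,s=grab('wrist','w1.png'); C=wcloud(im,s['position'],s['tool_rot']);f=im['frame'].astype(int)
print(s['position'].round(4),s['tool_rot'].round(3),s['q'].round(1),s['ft_force'].round(2))
m=(f[...,0]-f[...,2]>40)&(C[...,2]>.06)&(C[...,2]<.085)&(C[...,0]>.5)&(abs(C[...,1]+.056)<.08)
P=C[m];print(len(P),P.mean(0).round(4),cv2.minAreaRect(P[:,:2].astype(np.float32)*1000),np.percentile(P[:,2],[5,50,95]))
E
```

```text
[ 0.5971 -0.0536  0.2312] [[-0.173  0.985 -0.001]
 [ 0.985  0.173  0.   ]
 [ 0.    -0.001 -1.   ]] [-16.4  26.9  66.    0.   87.2 -26.4] [-0.18 -0.86  0.49]
1028 [ 0.5992 -0.0554  0.072 ] ((599.7594604492188, -57.17292022705078), (10.385357856750488, 91.60137939453125), 9.869245529174805) [0.07070198 0.07201652 0.07324457]
```

View pics/w1.png

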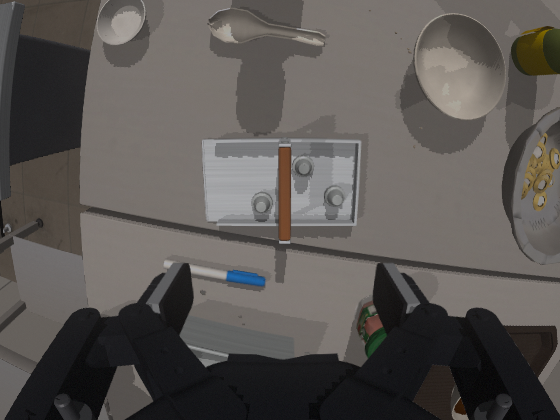

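The close view shows the tray with its handle at (285,190), the nozzles at (262,205), (303,167) and (336,197), and the lip on the left facing the robot. The handle is at (0.600,-0.057) with its top at 0.073, as expected. I'll descend and grip.

Call:
apply_moves([
  [-3.5, 2, 20, 0, 0, 0, 1],
  [0, 0, 40, 0, 0, 0, 1],
  [0, 0, 40, 0, 0, 0, 1],
  [0, 0, 40, 0, 0, 0, 1],
  [0, 0, 25, 0, 0, 0, 1],
  [0, 0, 15, 0, 0, 0, 1],
  [0, 0, 7, 0, 0, 0, 1],
  [0, 0, 0, 0, 0, 0, 1],
  [0, 0, 0, 0, 0, 0, 0],
  [0, 0, 0, 0, 0, 0, 0],
  [0, 0, 0, 0, 0, 0, 0],
  [0, 0, 0, 0, 0, 0, 0],
], grip_force=90)

```text
time_s: 4.65
position: [0.6002, -0.0575, 0.0445]
tool_rot: [[-0.172, 0.985, -0.0], [0.985, 0.172, -0.0], [-0.0, -0.0, -1.0]]
ft_force: [-1.8, -0.1, 0.2]
grip_width: 0.0118
gripper_force: 0.6
```

Call:
apply_moves([
  [0, 0, 0, 0, 0, 0, 0],
  [0, 0, 0, 0, 0, 0, 0],
  [0, 0, 0, 0, 0, 0, 0],
  [0, 0, -3, 0, 0, 0, 0],
  [0, 0, -7, 0, 0, 0, 0],
  [0, 0, -15, 0, 0, 0, 0],
  [0, 0, -25, 0, 0, 0, 0],
  [0, 0, -25, 0, 0, 0, 0],
  [0, 0, -25, 0, 0, 0, 0],
  [0, 0, -15, 0, 0, 0, 0],
  [0, 0, -5, 0, 0, 0, 0],
  [0, 0, 0, 0, 0, 0, 0],
])

```text
time_s: 6.15
position: [0.6, -0.0574, 0.164]
tool_rot: [[-0.172, 0.985, -0.001], [0.985, 0.172, 0.0], [0.0, -0.001, -1.0]]
ft_force: [0.7, 0.0, -4.6]
grip_width: 0.0104
gripper_force: 87.9
```

```bash
python3 - <<'E'
from h import *
im,s=grab('scene','s2.png'); cv2.imwrite('pics/s2c.png',cv2.resize(im['frame'][100:320,200:420,::-1],(600,600)))
t,_=grab('top');C=cloud(t);b=np.zeros(C.shape[:2],bool);b[150:222,322:390]=1
P=C[b&(C[...,2]>.055)&(C[...,2]<.075)];print(len(P),cv2.minAreaRect(P[:,:2].astype(np.float32)*1000),np.percentile(P,[2,98],axis=0))
print(s['position'],s['grip_width'],s['ft_force'])
E
```

```text
364 ((562.760986328125, -351.74212646484375), (160.66847229003906, 174.2392120361328), 86.5101547241211) [[ 0.47287928 -0.43286424  0.05697072]
 [ 0.64995566 -0.26932216  0.06949197]]
[ 0.60001843 -0.05741111  0.16398851] 0.010381417584478423 [ 0.70154714  0.03295209 -4.555188  ]
```

View pics/s2c.png

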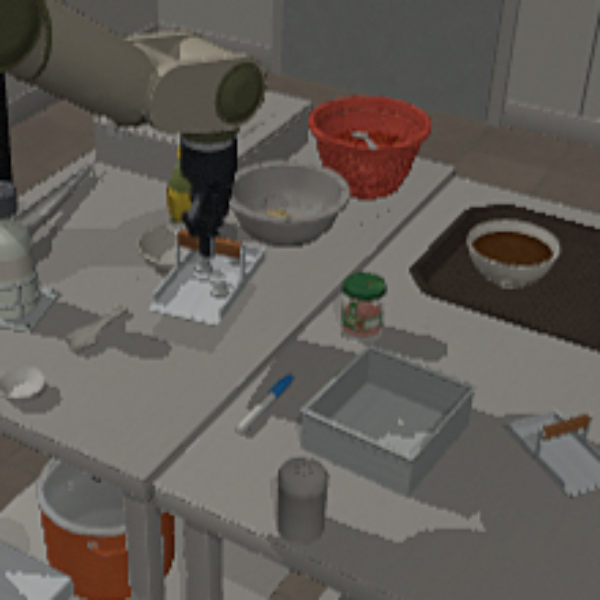

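The tray hangs level from the gripper with the nozzles still on it, and the pan's pose is confirmed at (0.563,-0.352) with yaw −3.5°. Next I'll check the height of the green-lid jar near the path.

```bash
python3 - <<'E'
from h import *
C=cloud(load('top'));P=C[112:142,300:328].reshape(-1,3);P=P[P[:,2]>.02];print(P.min(0),P.max(0))
E
```

```text
[ 0.43553671 -0.24848045  0.02017799] [ 0.78988616 -0.08774969  1.32018972]
```

Call:
apply_moves([
  [0, 0, -4, 0, 0, 2, 0],
  [0, 0, -8, 0, 0, 3.5, 0],
  [0, 0, -4, 0, 0, 3.5, 0],
  [0, 0, -2, 0, 0, 2.5, 0],
  [0, 0, 0, 0, 0, 1.5, 0],
])

```text
time_s: 6.88
position: [0.6002, -0.0575, 0.1823]
tool_rot: [[0.055, 0.998, -0.0], [0.998, -0.055, 0.0], [0.0, -0.0, -1.0]]
ft_force: [-0.8, 0.6, -4.2]
grip_width: 0.0108
gripper_force: 87.9
```

Call:
apply_moves([
  [-8, 1.7, 0, 0, 0, 0, 0],
  [-16, 3.4, 0, 0, 0, 0, 0],
  [-24, 5.1, 0, 0, 0, 0, 0],
  [-30, 6.4, 0, 0, 0, 0, 0],
  [-30, 6.4, 0, 0, 0, 0, 0],
  [-30, 6.4, 0, 0, 0, 0, 0],
  [-30, 6.4, 0, 0, 0, 0, 0],
  [-30, 6.4, 0, 0, 0, 0, 0],
  [-30, 6.4, 0, 0, 0, 0, 0],
  [-24, 5.1, 0, 0, 0, 0, 0],
  [-18, 4, 0, 0, 0, 0, 0],
  [-14, 3, 0, 0, 0, 0, 0],
])

```text
time_s: 8.38
position: [0.6451, -0.3468, 0.1818]
tool_rot: [[0.055, 0.998, -0.001], [0.998, -0.055, 0.0], [0.0, -0.001, -1.0]]
ft_force: [-0.1, 0.3, -4.0]
grip_width: 0.0106
gripper_force: 87.9
```

Call:
apply_moves([
  [-8, 1.5, 0, 0, 0, 0, 0],
  [-4, 1, 5, 0, 0, 0, 0],
  [0, 0, 10, 0, 0, 0, 0],
  [0, 0, 10, 0, 0, 0, 0],
  [0, 0, 5, 0, 0, 0, 0],
  [0, 0, 0, 0, 0, 0, 0],
])

```text
time_s: 9.12
position: [0.6474, -0.3561, 0.1518]
tool_rot: [[0.053, 0.999, -0.001], [0.999, -0.053, 0.001], [0.001, -0.001, -1.0]]
ft_force: [-1.2, -0.2, -3.6]
grip_width: 0.0107
gripper_force: 87.9
```

```bash
python3 - <<'E'
from h import *
s=telemetry.observe();print(s['position'],s['tool_rot'].round(3),s['q'].round(1))
R=s['tool_rot'];p=np.array([.563,-.352]);a=np.radians(-3.5);u=np.array([np.cos(a),np.sin(a)]);d=s['position'][:2]-p
print('pan coords',d@u,d@[-u[1],u[0]])
im,s=grab('wrist','w2.png')
E
```

```text
[ 0.6474284  -0.35607552  0.1517878 ] [[ 0.053  0.999 -0.001]
 [ 0.999 -0.053  0.001]
 [ 0.001 -0.001 -1.   ]] [-38.   44.8  45.   -0.   90.2 -34.9]
pan coords 0.08451972915586543 0.0010863073532252892
```

View pics/w2.png

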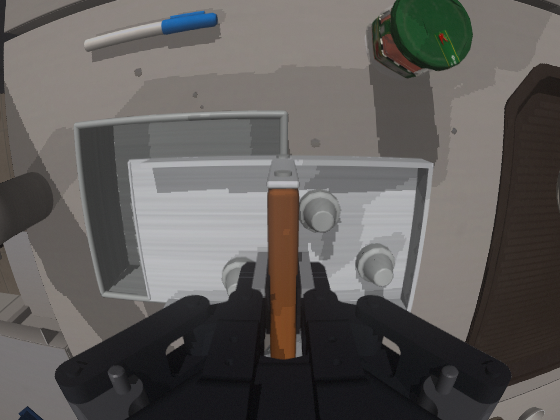

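The tray is level over the pan with all three nozzles on it at (238,278), (318,210) and (377,265), and the lip is over the pan interior. Now I'll tip it gently.

Call:
apply_moves([
  [0, 0, 0, -3, 0, 0, 0],
  [0, 0, 0, -5, 0, 0, 0],
  [0, 0, 0, -5, 0, 0, 0],
  [0, 0, 0, -4, 0, 0, 0],
  [0, 0, 0, -3, 0, 0, 0],
  [0, 0, 0, -2, 0, 0, 0],
  [0, 0, 0, -2, 0, 0, 0],
  [0, 0, 0, -2, 0, 0, 0],
  [0, 0, 0, -2, 0, 0, 0],
  [0, 0, 0, -2, 0, 0, 0],
  [0, 0, 0, -2, 0, 0, 0],
  [0, 0, 0, -2, 0, 0, 0],
])

```text
time_s: 10.68
position: [0.6476, -0.3566, 0.1533]
tool_rot: [[0.053, 0.827, 0.56], [0.999, -0.043, -0.031], [-0.001, 0.561, -0.828]]
ft_force: [0.3, -0.2, -2.6]
grip_width: 0.0107
gripper_force: 88.2
```

Call:
apply_moves([
  [0, 0, 0, -2, 0, 0, 0],
  [0, 0, 0, -2, 0, 0, 0],
  [0, 0, 0, -2, 0, 0, 0],
  [0, 0, 0, 0, 0, 0, 0],
  [0, 0, 0, 0, 0, 0, 0],
])

```text
time_s: 11.3
position: [0.6477, -0.3566, 0.153]
tool_rot: [[0.053, 0.765, 0.642], [0.999, -0.04, -0.035], [-0.001, 0.643, -0.766]]
ft_force: [0.3, -0.6, -2.6]
grip_width: 0.0104
gripper_force: 88.2
```

```bash
python3 - <<'E'
from h import *
im,s=grab('wrist'); t,_=grab('scene'); 
a=cv2.resize(im['frame'],(480,360));b=cv2.resize(t['frame'][170:290,290:450],(320,240))
c=np.zeros((360,800,3),np.uint8);c[:,:480]=a;c[:240,480:]=b;cv2.imwrite('pics/p3.png',c[:,:,::-1])
print(s['position'],s['q'].round(1),s['ft_force'])
E
```

```text
[ 0.64766977 -0.35657176  0.1529785 ] [-47.2  33.5  78.6  39.9  44.2 -67.5] [ 0.31887162 -0.55997818 -2.55076434]
```

View pics/p3.png

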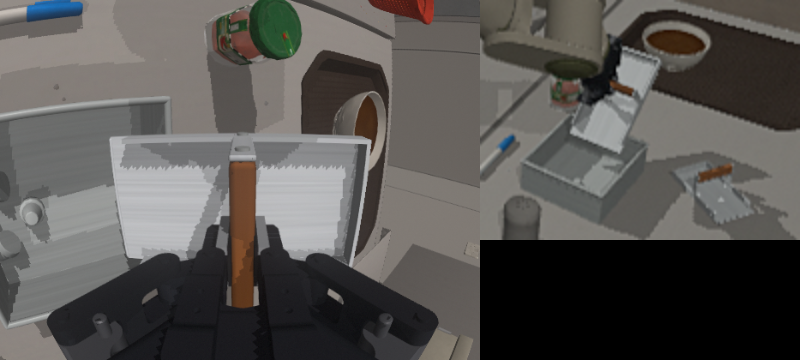

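The tray is empty and the wrist force fell by about 1.0 N, which matches three 35 g nozzles. Nozzles are visible in the pan at (32,210) and (8,245). I'll lift, level and carry the tray back.

Call:
apply_moves([
  [0, 10, -12, 0, 0, 0, 0],
  [0, 16, -20, 0, 0, 0, 0],
  [0, 8, -9, 0, 0, 0, 0],
  [0, 0, 0, 8, 0, 0, 0],
  [0, 0, 0, 10, 0, 0, 0],
  [0, 0, 0, 10, 0, 0, 0],
  [0, 0, 0, 8, 0, 0, 0],
  [0, 0, 0, 4, 0, 0, 0],
  [0, 0, 0, 0, 0, 0, 0],
])

```text
time_s: 12.52
position: [0.6481, -0.3561, 0.2049]
tool_rot: [[0.053, 0.999, 0.001], [0.999, -0.053, 0.0], [0.0, 0.001, -1.0]]
ft_force: [0.2, 0.4, -3.3]
grip_width: 0.0105
gripper_force: 88.3
```

Call:
apply_moves([
  [30, -6.4, 0, 0, 0, 0, 0],
  [55, -11.8, 0, 0, 0, 0, 0],
  [55, -11.8, 0, 0, 0, 0, 0],
  [55, -11.8, 0, 0, 0, 0, 0],
  [55, -11.8, 0, 0, 0, 0, 0],
  [30, -6.4, 0, 0, 0, 0, 0],
  [16, -3.5, 0, 0, 0, 0, 0],
  [0, 0, 0, 0, 0, -7, 0],
  [0, 0, 0, 0, 0, -6.4, 0],
  [0, 0, 0, 0, 0, 0, 0],
])

```text
time_s: 13.78
position: [0.5996, -0.0582, 0.2057]
tool_rot: [[-0.177, 0.984, 0.001], [0.984, 0.177, -0.0], [-0.0, 0.001, -1.0]]
ft_force: [-0.1, -0.3, -2.9]
grip_width: 0.0104
gripper_force: 88.3
```

```bash
python3 - <<'E'
from h import *
t,s=grab('top'); w,s=grab('wrist'); 
b=cv2.resize(t['frame'][135:255,230:400],(680,480),interpolation=cv2.INTER_CUBIC)
cv2.imwrite('pics/p4.png',b[:,:,::-1])
print(s['position'],s['tool_rot'].round(3),s['q'].round(1),s['ft_force'],s['grip_width'])
C=cloud(t);P=C[150:222,322:390].reshape(-1,3);P=P[(P[:,2]>.055)&(P[:,2]<.075)];print(cv2.minAreaRect(P[:,:2].astype(np.float32)*1000))
E
```

```text
[ 0.59959451 -0.05813954  0.20565796] [[-0.176  0.984  0.001]
 [ 0.984  0.176 -0.   ]
 [-0.     0.001 -1.   ]] [-16.8  28.1  68.1   0.   83.7 -26.9] [ 0.76873056  0.16062967 -3.64785436] 0.01058440032994905
((562.6019897460938, -352.4892272949219), (161.1044464111328, 174.21376037597656), 86.53462219238281)
```

View pics/p4.png

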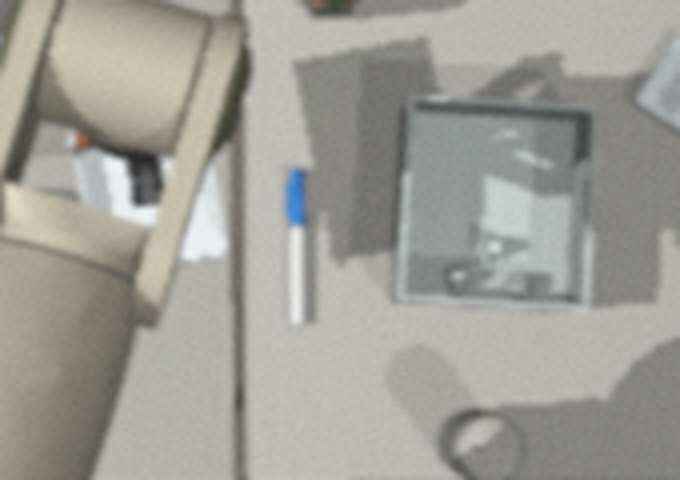

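The pan is unmoved. Nozzles show at (457,275) and (495,247), and there may be one more at (535,285). I'll check the tray floor from the wrist view and count the nozzles in the pan.

```bash
python3 - <<'E'
from h import *
w=load('wrist');T=wcloud(w,[0,0,0],np.eye(3))  # tool coords; tray underside at tool z ~.0445
x,y,z=T[...,0],T[...,1],T[...,2]
ins=(abs(x)<.044)&(y>-.09)&(y<.08)&(w['z_map']>0)
for a,b in((.015,.03),(.03,.038),(.038,.046)):
    m=ins&(z>a)&(z<b);print(a,b,m.sum(),T[m].mean(0).round(3) if m.any() else '')
m=ins&(z>.015)&(z<.036);k,l,st,c=cv2.connectedComponentsWithStats(m.astype(np.uint8))
for i in range(1,k):
    if st[i,4]>8: print(st[i],T[l==i].mean(0).round(3))
t=load('top');C=cloud(t);C=C-0;m=(C[...,2]>.009)&(C[...,2]<.045)&(abs(C[...,0]-.563)<.078)&(abs(C[...,1]+.352)<.071)
k,l,st,c=cv2.connectedComponentsWithStats(m.astype(np.uint8))
for i in range(1,k):print('pan',st[i],C[l==i].mean(0).round(3),C[l==i][:,2].max().round(3))
E
```

```text
0.015 0.03 0 
0.03 0.038 0 
0.038 0.046 27645 [ 0.006 -0.005  0.042]
pan [365 163   1   1   1] [ 0.641 -0.396  0.039] 0.039
pan [367 163   7   2   9] [ 0.64  -0.415  0.029] 0.042
pan [366 166   1   1   1] [ 0.635 -0.406  0.01 ] 0.01
pan [341 169   1   1   1] [ 0.624 -0.319  0.009] 0.009
pan [357 173   1   1   1] [ 0.61  -0.374  0.01 ] 0.01
pan [370 186   1   1   1] [ 0.565 -0.419  0.01 ] 0.01
pan [349 194   7   7  36] [ 0.527 -0.354  0.018] 0.03
pan [341 201   7   8  43] [ 0.501 -0.325  0.019] 0.031
pan [355 203   8   6  35] [ 0.495 -0.377  0.02 ] 0.029
pan [372 202   2   7   8] [ 0.499 -0.423  0.03 ] 0.035
```

All three nozzles are in the pan and the tray is empty. I'll set the tray down.

Call:
apply_moves([
  [0, 0, 15, 0, 0, 0, 0],
  [0, 0, 40, 0, 0, 0, 0],
  [0, 0, 40, 0, 0, 0, 0],
  [0, 0, 35, 0, 0, 0, 0],
  [0, 0, 18, 0, 0, 0, 0],
  [0, 0, 8, 0, 0, 0, 0],
  [0, 0, 3, 0, 0, 0, 0],
  [0, 0, 1, 0, 0, 0, 0],
  [0, 0, 0, 0, 0, 0, 0],
])

```text
time_s: 15.0
position: [0.5999, -0.0575, 0.0462]
tool_rot: [[-0.179, 0.984, 0.001], [0.984, 0.179, -0.0], [-0.001, 0.001, -1.0]]
ft_force: [-0.3, -0.5, -3.3]
grip_width: 0.0105
gripper_force: 88.2
```

Call:
apply_moves([
  [0, 0, 0.8, 0, 0, 0, 0],
  [0, 0, 0.8, 0, 0, 0, 0],
  [0, 0, 0.3, 0, 0, 0, 0],
  [0, 0, 0, 0, 0, 0, 0],
  [0, 0, 0, 0, 0, 0, 0],
])

```text
time_s: 15.62
position: [0.5997, -0.0575, 0.0447]
tool_rot: [[-0.179, 0.984, 0.001], [0.984, 0.179, -0.0], [-0.001, 0.001, -1.0]]
ft_force: [-2.3, 0.9, 5.2]
grip_width: 0.0105
gripper_force: 89.5
```

Contact with the worktop. I'll release, rise and go above the bottle.

Call:
apply_moves([
  [0, 0, 0, 0, 0, 0, 0.5],
  [0, 0, 0, 0, 0, 0, 0.6],
  [0, 0, 0, 0, 0, 0, 0.7],
  [0, 0, -15, 0, 0, 0, 0.7],
  [0, 0, -40, 0, 0, 0, 0.8],
  [0, 0, -60, 0, 0, 0, 1],
  [0, 0, -60, 0, 0, 0, 1],
  [0, 0, -60, 0, 0, 0, 1],
  [0, 0, -40, 0, 0, 0, 1],
])

```text
time_s: 16.75
position: [0.5993, -0.0573, 0.3231]
tool_rot: [[-0.179, 0.984, 0.004], [0.984, 0.179, -0.001], [-0.002, 0.004, -1.0]]
ft_force: [0.3, 0.7, 0.0]
grip_width: 0.0853
gripper_force: 0.0
```

Call:
apply_moves([
  [30, -2, 0, 0, 0, 0, 1],
  [55, -3, 0, 0, 0, 0, 1],
  [55, -3, 0, 0, 0, 0, 1],
  [55, -3, 0, 0, 0, 0, 1],
  [55, -3, 0, 0, 0, 0, 1],
  [46, -2, 0, 0, 0, 0, 1],
  [30, -1, 0, 0, 0, 0, 1],
  [0, 0, 0, 0, 0, 0, 1],
  [0, 0, 0, 0, 0, 0, 1],
])

```text
time_s: 17.88
position: [0.5244, 0.2596, 0.3193]
tool_rot: [[-0.179, 0.984, 0.001], [0.984, 0.179, -0.0], [-0.0, 0.001, -1.0]]
ft_force: [0.2, 0.1, 0.6]
grip_width: 0.0858
gripper_force: 0.0
```

```bash
python3 - <<'E'
from h import *
w,s=grab('wrist','w5.png');t,_=grab('top');C=cloud(t)
print(s['position'],s['tool_rot'].round(3),s['q'].round(1),s['ft_force'])
W=wcloud(w,s['position'],s['tool_rot'])
for nm,A in(('wrist',W),('top',C)):
    m=(A[...,2]>.198)&(A[...,2]<.212)&(abs(A[...,0]-.525)<.06)&(abs(A[...,1]-.26)<.06)
    k,l,st,c=cv2.connectedComponentsWithStats(m.astype(np.uint8))
    if k<2: print(nm,'none');continue
    i=1+np.argmax(st[1:,4]);P=A[l==i]
    print(nm,st[i],P.mean(0).round(4),cv2.minEnclosingCircle(P[:,:2].astype(np.float32)*1000),np.median(P[:,2]))
E
```

```text
[0.5244318  0.25962951 0.31927241] [[-0.179  0.984  0.001]
 [ 0.984  0.179 -0.   ]
 [-0.     0.001 -1.   ]] [14.8 23.1 58.  -0.  98.9  4.4] [0.24054926 0.14586635 0.59753403]
wrist [ 259  167   65   64 3189] [0.5305 0.2652 0.2056] ((530.9590454101562, 263.9169616699219), 27.077016830444336) 0.20590464991099472
top [146 183  19  18 265] [0.5296 0.2646 0.2055] ((530.5425415039062, 265.4339904785156), 27.3710880279541) 0.20556123459220066
```

View pics/w5.png

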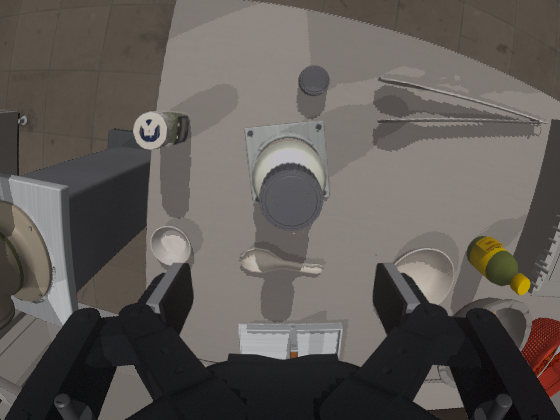

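The cap top is at (291,198), directly on the bottle; the small loose look-alike is at (314,80). The cap centre is (0.5305,0.265), its top is at 0.206 and its radius is 27 mm, matching the description. I'll descend and grip it.

Call:
apply_moves([
  [4.2, 7, 10, 0, 0, 0, 1],
  [0, 0, 35, 0, 0, 0, 1],
  [0, 0, 40, 0, 0, 0, 1],
  [0, 0, 35, 0, 0, 0, 1],
  [0, 0, 18, 0, 0, 0, 1],
  [0, 0, 8, 0, 0, 0, 1],
  [0, 0, 1.5, 0, 0, 0, 1],
  [0, 0, 0, 0, 0, 0, 1],
  [0, 0, 0, 0, 0, 0, 0.5],
  [0, 0, 0, 0, 0, 0, 0.5],
  [0, 0, 0, 0, 0, 0, 0.5],
], grip_force=50)

```text
time_s: 19.35
position: [0.5306, 0.2657, 0.1719]
tool_rot: [[-0.179, 0.984, 0.001], [0.984, 0.179, 0.0], [0.0, 0.001, -1.0]]
ft_force: [-2.3, -0.4, 4.2]
grip_width: 0.0515
gripper_force: 51.1
```

Call:
apply_moves([
  [0, 0, 0, 0, 0, 0, 0.3],
  [0, 0, 0, 0, 0, 0, 0.3],
  [0, 0, 0, 0, 0, 0, 0.3],
  [0, 0, 0, 0, 0, 0, 0.3],
])

```text
time_s: 19.85
position: [0.5306, 0.2657, 0.1713]
tool_rot: [[-0.179, 0.984, 0.0], [0.984, 0.179, 0.0], [0.0, 0.0, -1.0]]
ft_force: [-1.1, -0.3, 4.6]
grip_width: 0.0515
gripper_force: 51.1
```

Call:
apply_moves([
  [0, 0, 1.5, 0, 0, 0, 0.3],
  [0, 0, 1.5, 0, 0, 0, 0.3],
  [0, 0, 1.3, 0, 0, 0, 0.3],
  [0, 0, 1, 0, 0, 0, 0.3],
  [0, 0, 0, 0, 0, 0, 0.3],
  [0, 0, 0, 0, 0, 0, 0.3],
], grip_force=70)

```text
time_s: 20.6
position: [0.5307, 0.2657, 0.1665]
tool_rot: [[-0.179, 0.984, 0.001], [0.984, 0.179, 0.0], [0.0, 0.001, -1.0]]
ft_force: [-2.1, -0.8, 9.1]
grip_width: 0.0511
gripper_force: 71.9
```

Call:
apply_moves([
  [0, 0, 0.4, 0, 0, -3, 0.3],
  [0, 0, 0, 0, 0, -6, 0.3],
  [0, 0, 0, 0, 0, -6, 0.3],
  [0, 0, 0, 0, 0, -6, 0.3],
])

```text
time_s: 21.1
position: [0.5308, 0.2658, 0.1662]
tool_rot: [[-0.523, 0.852, 0.001], [0.852, 0.523, 0.001], [-0.0, 0.001, -1.0]]
ft_force: [-1.6, -0.7, 7.6]
grip_width: 0.0507
gripper_force: 72.1
```

```bash
python3 -c "
from h import *
s=telemetry.observe();print(s['position'],s['ft_force'].round(2),s['wrist_torque'].round(3),s['grip_width'],s['q'].round(1))"
```

```text
[0.53081923 0.26580193 0.166181  ] [-1.58 -0.74  7.64] [ 0.019  0.211 -0.031] 0.0507079968626102 [ 15.2  29.1  73.3   0.   77.5 -16.4]
```

The cap is turning freely, with very little torque. I'll continue to 63°.

Call:
apply_moves([
  [0, 0, 0.2, 0, 0, -6, 0.3],
  [0, 0, 0, 0, 0, -6, 0.3],
  [0, 0, 0, 0, 0, -6, 0.3],
  [0, 0, 0, 0, 0, -6, 0.3],
  [0, 0, 0, 0, 0, -6, 0.3],
  [0, 0, 0, 0, 0, -6, 0.3],
  [0, 0, 0, 0, 0, -4, 0.3],
  [0, 0, 0, 0, 0, -2, 0.3],
  [0, 0, 0, 0, 0, 0, 0.3],
])

```text
time_s: 22.22
position: [0.5297, 0.2654, 0.1661]
tool_rot: [[-0.958, 0.286, -0.001], [0.286, 0.958, -0.001], [0.001, -0.001, -1.0]]
ft_force: [-8.4, -2.4, 12.4]
grip_width: 0.0505
gripper_force: 72.5
```

```bash
python3 -c "
from h import *
s=telemetry.observe();R=s['tool_rot'];print(s['position'],s['ft_force'].round(2),s['wrist_torque'].round(3),s['grip_width'],np.degrees(np.arctan2(R[1,1],R[0,1]))-10.3)"
```

```text
[0.52967951 0.26543729 0.16613026] [-8.4  -2.39 12.43] [-0.495  1.121 -0.015] 0.050510127554998334 63.06423337097196
```

Call:
apply_moves([
  [0, 0, -2, 0, 0, 0, 0.3],
  [0, 0, -3, 0, 0, 0, 0.3],
  [0, 0, -4, 0, 0, 0, 0.3],
  [0, 0, -5, 0, 0, 0, 0.3],
])

```text
time_s: 22.72
position: [0.53, 0.2652, 0.1784]
tool_rot: [[-0.958, 0.287, -0.003], [0.287, 0.958, -0.001], [0.002, -0.002, -1.0]]
ft_force: [-3.8, -4.2, -4.2]
grip_width: 0.0507
gripper_force: 73.1
```

Call:
apply_moves([
  [0, 0, -6, 0, 0, 0, 0.3],
  [0, 0, -8, 0, 0, 0, 0.3],
  [0, 0, -10, 0, 0, 0, 0.3],
  [0, 0, -12, 0, 0, 0, 0.3],
  [0, 0, -10, 0, 0, 0, 0.3],
  [0, 0, -8, 0, 0, 0, 0.3],
  [0, 0, -3, 0, 0, 0, 0.3],
  [0, 0, 0, 0, 0, 0, 0.3],
  [0, 0, 0, 0, 0, 0, 0.3],
])

```text
time_s: 23.85
position: [0.5304, 0.2656, 0.2359]
tool_rot: [[-0.958, 0.287, -0.001], [0.287, 0.958, -0.0], [0.001, -0.0, -1.0]]
ft_force: [0.0, 0.1, -0.8]
grip_width: 0.0509
gripper_force: 73.5
```

```bash
python3 - <<'E'
from h import *
w,s=grab('wrist');t,_=grab('scene')
print(s['position'],s['ft_force'],s['wrist_torque'],s['grip_width'])
b=cv2.resize(t['frame'][130:290,120:320],(600,480),interpolation=cv2.INTER_CUBIC)
a=cv2.resize(w['frame'],(200,150));b=np.hstack([b,np.vstack([a,np.zeros((330,200,3),np.uint8)])]);cv2.imwrite('pics/p6.png',b[:,:,::-1])
# cap position & tilt: points in cap region in wrist cloud
W=wcloud(w,s['position'],s['tool_rot']);z=W[...,2];r=np.hypot(W[...,0]-.5305,W[...,1]-.2655)
m=(r<.024)&(z>.255)&(z<.275);P=W[m];print(len(P),np.median(P,axis=0) if len(P) else '')
if len(P)>50:
    A=np.c_[P[:,:2]-P[:,:2].mean(0),np.ones(len(P))];c=np.linalg.lstsq(A,P[:,2],rcond=None)[0];print('slope deg',np.degrees(c[:2]),np.percentile(P,[2,98],axis=0))
E
```

```text
[0.530412   0.26559601 0.23588983] [ 0.04740647  0.07613516 -0.82272407] [0.00508571 0.04927086 0.00796163] 0.05087588446984656
9624 [0.52683305 0.26670959 0.26980765]
slope deg [ 3.30794715 -0.57737113] [[0.5074123  0.24455274 0.26371818]
 [0.55069541 0.28699506 0.27120754]]
```

View pics/p6.png

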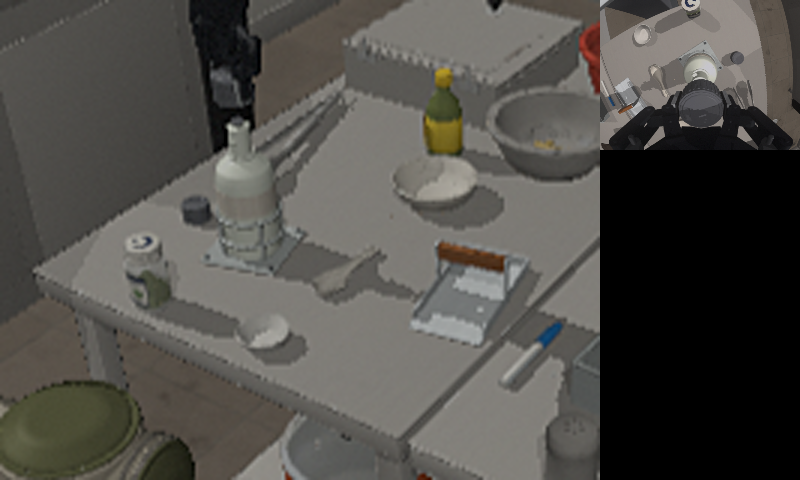

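The bottle's neck is bare at (238,130), the cap is held above it at (228,85), and the tray is back flat on the worktop at (470,295). I'll check the cap's level more strictly.

```bash
python3 - <<'E'
from h import *
def chk(W,n):
    z=W[...,2]
    for rr in(.014,.02):
        r=np.hypot(W[...,0]-.530,W[...,1]-.2655);m=(r<rr)&(z>.25)&(z<.285);P=W[m]
        for _ in range(4):
            A=np.c_[P[:,:2]-[.530,.2655],np.ones(len(P))];c=np.linalg.lstsq(A,P[:,2],rcond=None)[0];e=abs(A@c-P[:,2]);P=P[e<max(2*np.median(e),3e-4)]
        print(n,rr,m.sum(),len(P),np.degrees(c[:2]).round(2),c[2].round(4))
    m=(z>.262)&(z<.275)&(np.hypot(W[...,0]-.53,W[...,1]-.2655)<.04);Q=W[m]; print(len(Q),np.percentile(Q,[1,50,99],axis=0).round(4).tolist())
w=load('wrist');chk(wcloud(w,w['pos'],w['rot']),'held')
E
```

```text
held 0.014 3215 1923 [0.13 0.36] 0.27
held 0.02 6585 3831 [0.42 0.07] 0.27
12506 [[0.5067, 0.2382, 0.2627], [0.5275, 0.2665, 0.2696], [0.5562, 0.2991, 0.2739]]
```

The cap is level within 0.5°, its underside is about 39 mm above the neck, and it is centred over it. Handing in.

```bash
python3 -c "
from rig import env
print(env.close_job())"
```

```text
the job is handed in; nothing more can be done
None
```

The job is handed in: all three nozzles are in the pan, the empty tray is flat on the worktop, and the cap is held level about 4 cm above the bottle neck (about 24 s used; no verdict was returned).

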